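Hang the loop probe on the rotary probe stand

TASK

Put the blue loop probe away on the rotary probe stand. First turn the rotary stand (its yellow pegs are there to turn it by) until its one empty hook points the way the red arrow on the foot points; then pull the cradle's red-knobbed bolt all the way back, lift the blue probe out, keep it more or less upright, and hang it by its eye on that hook. Leave it hanging still with its hook still at the arrow, keep the other three probes on their hooks, and do not push the circuit board, the jar or the adapter box out of place.

Things in the scene. Friction and masses are not known exactly. Their poses are not given: they have to be found in the camera images.
- foot: Fixed grey round foot of the rotary probe stand, 224 mm across and 20 mm high, on the bench. Origin: centre of its underside, on the turning axis. Its own -x axis is the direction of the red arrow on its top (towards the robot, give or take 0.35 rad).
- rotor: Turning part of the rotary stand: a 26 mm post with a grey disc (144 mm across, top 190 mm above the bench), four yellow pegs on the disc and four hooks at 0, 90, 180, 270 degrees in its frame. Origin on the axis, 20 mm above the bench. Turns without limit about the vertical; friction about 0.08 N m, stays where left. The empty hook starts 50 to 180 degrees from the arrow.
- peg (a point): Mid-height of the yellow peg at 225 degrees in the rotor's frame (next to the empty hook), 210 mm above the bench. The four pegs are upright, 16 mm diameter, 40 mm tall (190 to 230 mm above the bench), 55 mm from the axis, at 45, 135, 225 and 315 degrees in the rotor's frame.
- empty_hook (a point): Top of the bar of the empty hook, middle of its level part, 105 mm from the turning axis, 179 mm above the bench. Axes are the rotor's: this hook points outward along -x (180 degrees). Each hook is an 8 mm bar, level from the disc's edge out to 126 mm from the axis, then an upturned tip reaching 136 mm from the axis and 12 mm above the bar's top.
- cradle: Fixed cradle of the blue probe: black base, white cheeks 80 mm high holding the loop upright in a slot 13.4 mm wide along the cradle's y. Origin: underside, below the slot's middle. The bolt is on its -x side, where the base reaches x = -115 mm, with two bearing blocks 54 mm high from x = -24 to -53 mm. Its -x points to the robot's right (world -y, within 0.35 rad).
- bolt (a joint): Retaining bolt of the cradle, a 10 mm steel bar 46 mm above the bench that passes through the probe's loop and keeps it from being lifted. 0 = shut, 0.040 m = fully drawn along the cradle's -x. The loop is free beyond about 0.025. Friction about 1.5 N; it stays where left.
- bolt_knob (a point): Point on the axis of the bolt's upright red knob (16 mm diameter, 40 mm tall, top 78 mm above the bench), 10 mm below the knob's top. Shut, it is at x = -72 mm in the cradle's frame and moves with the bolt.
- loop_probe: Blue loop probe, 186 mm tall, about 150 g, upright in the cradle (leaning up to 0.05 rad). Origin: bottom of its loop; z up, y its width, x its thin direction (the cradle's x; along the hook when hung). Loop 74 mm across, 10 mm thick, z 0 to 74 mm; black frame 50 mm wide, 12 mm thick, z 92 to 150 mm, with an eye 34 mm wide, z 100 to 142 mm.
- loop_probe_eye (a point): Apex of the upper edge of the blue probe's hanging eye (an inverted V of 45 degree slopes down to z = 131 mm at 11 mm either side; apex at z = 142 mm on the probe, on its mid line); the bar lodges in it when hung (apex then about 2 mm above the bar top). Axes are the probe's.
- loop_probe_tab (a point): Point in the blue probe's grip tab at z = 172 mm on the probe; the tab is 30 mm wide (y), 12 mm thick (x), z = 150 to 186 mm. A good TCP height to grip the 30 mm width from above (fingertips just clear the frame's shoulders).
- probe_small_eye (a point): Upper edge of the eye of the probe with the small copper loop, same frame and tab (grey) as the blue probe, hanging loose on the rotor hook at 270 degrees.
- probe_ball_eye (a point): The same for the probe with a brass ball, hanging loose on the rotor hook at 0 degrees.
- probe_square_eye (a point): The same for the probe with a square brass loop, hanging loose on the rotor hook at 90 degrees.
- circuit_board: Green circuit board with heat sink, 100 x 80 x 38 mm, origin under its centre. Leave alone.
- contact_jar: Small jar, 60 mm across, 80 mm tall, origin under its centre. Leave alone.
- adapter_box: Grey adapter box with three sockets, 70 x 100 x 59 mm, origin under its centre. Leave alone.

How it is judged (in metres and radians):
On the way, in this order (a step that is already met when the one before it is completed fails the run):
1. the empty hook has been turned to the red arrow (within 17 degrees) and stands still, the blue probe not yet near it (x of empty_hook in the frame of foot below -0.08 m and y of empty_hook in the frame of foot between -0.031 and 0.031 m and angular speed of rotor below 0.1 rad/s and distance between loop_probe_eye and empty_hook above 0.1 m), for 0.2 s.
2. the bolt is drawn back clear of the loop (at least 30 mm) (value of joint bolt above 0.03 m), for 0.1 s.
At the end, for the whole second after the job is handed in: The blue probe hangs at rest, upright within 0.2 rad, with the upper edge of its eye on the bar of the empty hook (within 34 mm of the middle of the bar, at bar height); that hook still points along the red arrow within about 23 degrees; the other three probes are on their hooks (x of empty_hook in the frame of foot below -0.08 m and y of empty_hook in the frame of foot between -0.042 and 0.042 m and distance between loop_probe_eye and empty_hook below 0.034 m and z of loop_probe_eye in the frame of rotor between 0.153 and 0.169 m and angle between loop_probe's own z axis and vertical below 0.2 rad and linear speed of loop_probe below 0.04 m/s and contact force between loop_probe and rotor above 0.4 N and height (world z) of each of probe_small_eye, probe_ball_eye, probe_square_eye above 0.165 m); the robot touches nothing.
It fails at once if one of the other probes falls off its hook (not (height (world z) of each of probe_small_eye, probe_ball_eye, probe_square_eye above 0.165 m)).
It fails at once if the circuit board, jar or adapter box is shifted by more than 30 mm (distance of any of circuit_board, contact_jar, adapter_box from where it was at the start of the episode above 0.03 m).
It fails at once if the blue probe is tipped over by more than 50 degrees (angle between loop_probe's own z axis and vertical above 0.9 rad).
It also fails if it takes over 69 s, if anything falls off the work surface, if the arm or the gripper's body presses on something with over 40 N, if the wrist force passes 120 N, or if a joint passes its speed limit or range.

ROBOT

A 6-joint arm with a two-finger parallel gripper is mounted at the origin on the work surface. World frame = base frame: x ahead of the robot, y to its left, z up, the work surface at z = 0. Lengths are in mm, angles in rad, forces in N, time in s.
With the tool pointing down it reaches from about 325 to 875 mm from the base axis. Payload 4.4 kg.
Tool frame: the origin (TCP) lies between the finger pads, 19 mm behind the fingertips; this is the grasp point; z points along the fingers, y is the line along which they close (so a half turn about z gives the same grasp; the last joint's range is limited). The gripper opens to 85 mm and grips with 20 to 120 N. Pads are 22 mm wide; open, the fingers measure 114 mm over their backs; the gripper's body (76 mm by 85 mm) begins 54 mm behind the grasp point. The pads swing forward as they close: fully open they stand 13 mm farther back than shut.
Start: joints at [1.024, 0.207, 1.542, -0, 1.393, -0.15], TCP at [222.229, 530.322, 249.982] pointing down, gripper open.
Joint ranges: [-2.73, 2.73], [-0.86, 2.22], [0.23, 2.46], [-1.11, 4.25], [0.08, 2.63], [-2.82, 2.82]. Speed limits (rad/s): [2.79, 2.79, 3.14, 3.14, 3.14, 3.14].

INTERFACE

Orientations are given as a 3x3 rotation matrix whose columns are the frame's x, y, z axes.
In Python, from plant import ctrl, sensors, optics gives the robot as it stands. Calls block until the motion is done:
- ctrl.move_ptp(position, orientation): joint-space move of the TCP to a pose.
- ctrl.move_l(position, rot=None, vel=150, threshold=None): straight line of the TCP; rot=None keeps the orientation; vel is the mean speed in mm/s. With threshold (N) it stops when the force on the tool has changed by that much, and returns True; else False.
- ctrl.set_joints(angles): joint-space move.
- ctrl.gripper_to(opening, force=None): finger opening in mm; force is the grip in N (None keeps the last); returns when the fingers have stopped.
- ctrl.hold(seconds).
- ctrl.solve_ik(position, orientation): joint angles nearest the present ones, or None.
- sensors.read_state(): the state.
- optics.grab_frame(name): name is "scene" or "side" or "wrist"; returns (picture, depth): 480x640x3 uint8, red, green, blue; 480x640 float32, mm along the optical axis (not along the pixel's ray), 0 where there is no reading.
- optics.camera_params(name): a dict with "mtx" (3x3 intrinsics, pixels), "k1" (the pictures are not rectified: a ray, as slopes to the right and down, at radius r is drawn at 1 + k1 r^2 times it, then the intrinsics apply), "R" (3x3) and "t" (3): a world point X has camera coordinates R X + t; the wrist camera has in their place "T_tool_cam" (4x4, takes a point from camera to tool coordinates, whose origin is the TCP and whose axes are the flange's). Camera axes: x right, y down, z forward; pixel columns grow to the right and rows downward; lengths in mm; the calibration is good to about 2 mm. A picture is of the moment at which its call begins: read the wrist's pose just before it. camera_params takes no time and is no camera call.
A pose or a line that the arm cannot do raises ctrl.MotionError and nothing moves.
- ctrl.finish_job(): hands the job in; it is judged then, once.
The state is a dict: "t": time; "q": joint angles; "qvel": joint speeds; "tau": joint torques, N m; "eef_pos": TCP position; "eef_rot": TCP orientation; "force": force on the tool from outside, world axes, zero at the start; "wrist_torque": the same for the moment, N m; "grip_width": finger opening in mm; "grasp_force": force on a finger pad.
Only numpy, scipy, OpenCV 4.12 (cv2) and the standard library are available. Lean on these libraries where they do the work, as an engineer would, in place of code of your own. Each camera call takes 0.05 s, during which the arm holds its last target. There are 200 camera calls.

## Working session

There is one attempt and no reset: what is moved stays moved. The work goes in short steps, each a Python script; the robot and the scene stay as the last script left them, time stands still between calls to the robot, and variables do not carry over. Pictures are saved under pics/ and viewed, at most 10 in all, crops included, and the job is handed in when it is done.

```bash
mkdir -p pics; ls
cat > h.py <<'E'
import numpy as np, cv2
from plant import ctrl, sensors, optics
def grab(n):
    s=sensors.read_state(); im,d=optics.grab_frame(n); p=optics.camera_params(n)
    K=np.array(p["mtx"])
    if "R" in p: R=np.array(p["R"]).T; c=-R@np.array(p["t"])
    else:
        T=np.array(p["T_tool_cam"]); E=np.array(s["eef_rot"]); R=E@T[:3,:3]; c=np.array(s["eef_pos"])+E@T[:3,3]
    return dict(im=im,d=d,K=K,k1=p["k1"],R=R,c=c)
def rays(f,uv):
    uv=np.atleast_2d(np.asarray(uv,float)); D=np.array([f["k1"],0,0,0.])
    xy=cv2.undistortPoints(uv.reshape(-1,1,2),f["K"],D).reshape(-1,2)
    return np.c_[xy,np.ones(len(xy))]
def onplane(f,uv,z):
    w=rays(f,uv)@f["R"].T
    return f["c"]+w*((z-f["c"][2])/w[:,2])[:,None]
def cloud(f,mask):
    v,u=np.nonzero(mask&(f["d"]>0))
    return (rays(f,np.c_[u,v])*f["d"][v,u][:,None])@f["R"].T+f["c"]
def hsv(f,lo,hi):
    return cv2.inRange(cv2.cvtColor(f["im"],cv2.COLOR_RGB2HSV),np.array(lo),np.array(hi))>0
def save(f,n,s=1): cv2.imwrite("pics/"+n,cv2.cvtColor(f["im"],cv2.COLOR_RGB2BGR))
def down(yaw): # tool y (closing) direction at world angle yaw
    y=np.array([np.cos(yaw),np.sin(yaw),0]); z=np.array([0,0,-1.]); return np.c_[np.cross(y,z),y,z]
E
python3 - <<'E'
from h import *
for n in("scene","side"):
    f=grab(n); save(f,n+"0.png"); print(n,f["c"],f["R"][:,2])
print(sensors.read_state()["eef_rot"])
E
```

```text
pics
scene [1076.96425832  105.9904215  1051.06396821] [-0.47913879 -0.05689085 -0.87589351]
side [  18.72124841 -625.07963348  944.18691761] [ 0.46456385  0.58016428 -0.66902155]
[[-9.22316394e-01  3.86434085e-01 -1.08068474e-03]
 [ 3.86435482e-01  9.22314661e-01 -1.81244752e-03]
 [ 2.96339881e-04 -2.08926499e-03 -9.99997774e-01]]
```

View pics/scene0.png

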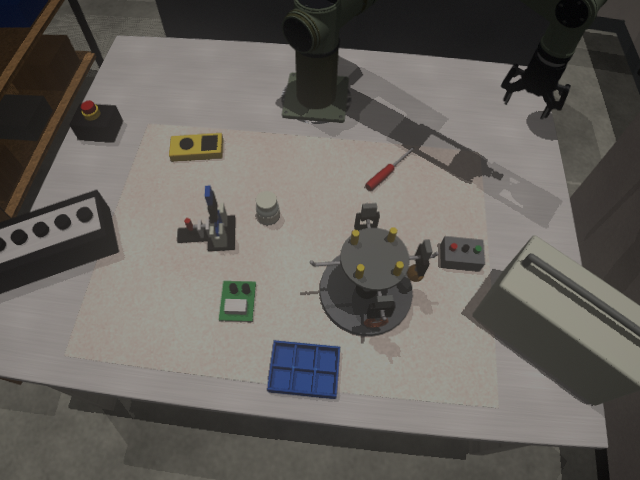

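View pics/side0.png

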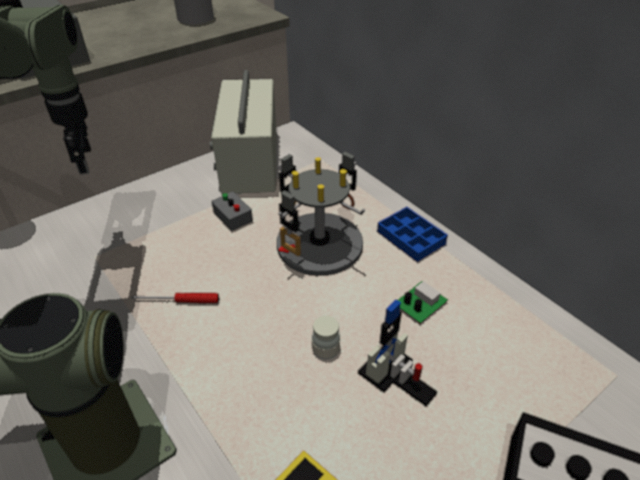

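The scene view shows the stand at about (375,262), with the empty hook at (313,263) pointing to -y. The blue tab is at (210,195), the red knob at (188,224) and the jar at (267,209). The side view shows a red arrow patch at about (284,249) on the foot, with the cradle at (390,360) and the knob at (418,372).

Run:
```python
from h import *
def comps(m,minA=8):
    n,l,s,c=cv2.connectedComponentsWithStats(m.astype(np.uint8)); return [(l==i,s[i],c[i]) for i in range(1,n) if s[i,4]>=minA]
for n in("scene","side"):
    f=grab(n); np.set_printoptions(precision=1,suppress=True)
    for name,lo,hi in(("yel",(18,120,90),(32,255,255)),("red",(0,150,70),(6,255,255)),("red2",(174,150,70),(180,255,255)),("blue",(105,140,40),(125,255,255))):
        for m,s,c in comps(hsv(f,lo,hi)):
            P=cloud(f,m); 
            if len(P): print(n,name,s,c,"med",np.median(P,0),"min",np.percentile(P,3,0),"max",np.percentile(P,97,0))
    d=[cloud(f,np.ones((480,640),bool))]
    P=d[0]; 
    k=(abs(P[:,2]-190)<5)&(P[:,0]>450)&(P[:,0]<850)&(P[:,1]>-100)&(P[:,1]<350); Q=P[k]; print("disc",len(Q),Q.mean(0),Q.min(0),Q.max(0))
    k=(abs(P[:,2]-179)<6)&(P[:,0]>450)&(P[:,0]<850)&(P[:,1]>-100)&(P[:,1]<350); Q=P[k];
    if n=="scene": Q=Q[Q[:,1]<40]; print("hook",len(Q),Q.mean(0),Q.min(0),Q.max(0))
```

```text
scene yel [ 82 105  16  11  43] [ 91.  111.7] med [ 214.1 -627.6   90.5] min [ 170.4 -656.4   73.1] max [ 225.4 -617.3   95.5]
scene yel [169 133  53  24 663] [192.3 145.2] med [ 261.3 -327.5   30.8] min [ 212.3 -391.1   26.6] max [ 293.  -248.4   34.8]
scene yel [390 228   7   6  35] [392.9 230.4] med [591.9 219.8 231.6] min [584.9 213.8 226.4] max [596.5 226.2 233.9]
scene yel [352 230   7   7  41] [355.2 233. ] med [607.  143.3 231.7] min [600.1 137.  227.7] max [612.7 149.2 233.5]
scene yel [396 261   8   7  42] [399.5 264.2] med [667.5 234.8 231.9] min [660.4 228.1 229.2] max [673.6 241.4 234.3]
scene yel [357 264   8   8  44] [360.3 267.4] med [682.8 158.4 231.2] min [675.6 152.2 228. ] max [688.1 165.4 234. ]
scene red [ 81 101  13   9  90] [ 86.9 105.1] med [ 204.5 -639.   110.6] min [ 188.3 -655.9  106.7] max [ 219.8 -622.9  112.9]
scene red [368 164  25  22 159] [380.  174.8] med [297.5 208.3  25. ] min [262.9 179.8  21.1] max [331.9 237.6  29.5]
scene red [185 219   5   4  13] [186.8 220.2] med [ 531.  -262.4   80.3] min [ 527.  -266.3   78.3] max [ 535.1 -257.6   82.4]
sc
[... 509 characters left out ...]
] [323.2 345.7] med [790.3 100.1  35.7] min [788.7  80.4  32.9] max [792.  121.9  39. ]
scene blue [338 349   1  11  11] [338. 354.] med [805.2 136.   35.3] min [794.9 135.1  32.5] max [816.  136.9  37.7]
scene blue [337 362   1  12  12] [337.  367.5] med [835.3 136.5  35.9] min [824.8 135.4  34.1] max [847.2 137.4  39.2]
scene blue [268 377   2  10  10] [268.6 381.5] med [882.3  -7.2  35.4] min [874.1  -7.8  34. ] max [891.6  -6.3  38.9]
disc 3324 [640.2 191.5 191.2] [521.7  57.4 185.1] [770.1 322.  195. ]<stdin>:14: RuntimeWarning: Mean of empty slice.
  ret = um.true_divide(
Traceback (most recent call last):
ValueError: zero-size array to reduction operation minimum which has no identity
```

Run:
```python
from h import *
np.set_printoptions(precision=1,suppress=True)
f=grab("side"); print("depth frac",(f["d"]>0).mean())
m=hsv(f,(0,120,60),(12,255,255)); v,u=np.nonzero(m); k=(u>265)&(u<320)&(v>235)&(v<262)
uv=np.c_[u,v][k]; P=onplane(f,uv,20); C=np.array([637.3,189.1])
r=np.linalg.norm(P[:,:2]-C,axis=1);a=np.degrees(np.arctan2(*(P[:,:2]-C).T[::-1]))%360
print(len(uv)); print(np.c_[uv,P[:,:2],r,a][::3]); print(np.median(a))
# pegs in side
m=hsv(f,(18,120,70),(32,255,255)).astype(np.uint8); n,l,s,c=cv2.connectedComponentsWithStats(m)
for i in range(1,n):
    if s[i,4]>20: t=s[i]; print(t, onplane(f,[t[0]+t[2]/2,t[1]+3],230)[0])
g=grab("scene")
def proj(f,X):
    rv=cv2.Rodrigues(f["R"].T)[0]; return cv2.projectPoints(np.float64(X).reshape(-1,1,3),rv,-f["R"].T@f["c"],f["K"],np.array([f["k1"],0,0,0.]))[0].reshape(-1,2)
a=np.radians(281.5); print(proj(g,[[637.3+r*np.cos(a),189.1+r*np.sin(a),179] for r in(72,126)]))
# crops
im=f["im"]; c1=cv2.resize(im[140:290,255:375],None,fx=4,fy=4,interpolation=cv2.INTER_CUBIC)
c2=cv2.resize(g["im"][170:260,165:245],(533,600),interpolation=cv2.INTER_CUBIC)
cv2.imwrite("pics/crops.png",cv2.resize(cv2.cvtColor(np.hstack([c1,c2]),cv2.COLOR_RGB2BGR),(800,474)))
```

```text
depth frac 0.9959147135416667
63
[[294.  244.  571.8 214.7  70.3 158.6]
 [292.  245.  565.6 214.8  76.1 160.3]
 [295.  245.  571.7 210.1  68.9 162.2]
 [291.  246.  561.5 213.3  79.6 162.3]
 [294.  246.  567.5 208.6  72.5 164.4]
 [281.  247.  539.4 225.6 104.5 159.5]
 [284.  247.  545.4 221.   97.3 160.9]
 [295.  247.  567.3 204.1  71.5 167.9]
 [281.  248.  537.3 222.6 105.4 161.5]
 [284.  248.  543.3 218.   98.3 162.9]
 [279.  249.  531.3 222.6 111.2 162.5]
 [282.  249.  537.3 218.  104.1 163.9]
 [285.  249.  543.2 213.4  97.2 165.5]
 [279.  250.  529.2 219.5 112.3 164.3]
 [282.  250.  535.2 215.  105.3 165.8]
 [285.  250.  541.1 210.4  98.5 167.5]
 [288.  250.  547.1 205.8  91.8 169.5]
 [281.  251.  531.1 213.5 108.9 167.1]
 [284.  251.  537.1 208.9 102.2 168.8]
 [287.  251.  543.  204.3  95.5 170.8]
 [285.  252.  537.  204.4 101.5 171.3]]
164.41166062844698
[316 158   5  16  64] [659.2 224.9 230. ]
[340 169   7  17  93] [677.7 154.1 230. ]
[291 170   8  18  90] [586.9 218.7 230. ]
[317 184   7  18  90] [600.7 140.6 230. ]
[276 451  61  29 462] [ 213.8 -334.   230. ]
[[339.7 262.7]
 [313.9 264.7]]
```

View pics/crops.png

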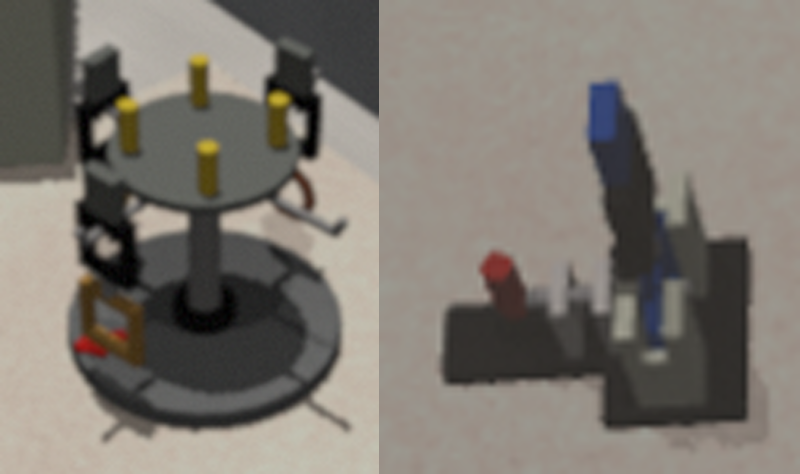

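```bash
cat >> h.py <<'E'
C=np.array([637.3,189.1])
def peg(a,z): return [C[0]+55*np.cos(np.radians(a)),C[1]+55*np.sin(np.radians(a)),z]
def arc(a0,a1,z,vel=45):
    n=int(np.ceil(abs(a1-a0)/15))
    for a in np.linspace(a0,a1,n+1)[1:]: ctrl.move_l(peg(a,z),down(np.radians(a+90)),vel=vel)
def st(m=""):
    s=sensors.read_state(); print(m,round(s["t"],2),np.round(s["eef_pos"],1),"F",np.round(s["force"],1),"w",round(s["grip_width"],1),"g",np.round(s["grasp_force"],1))
E
python3 - <<'E'
from h import *
st()
ctrl.gripper_to(45,20); p=sensors.read_state()["eef_pos"]; ctrl.move_l([p[0],p[1],300],vel=200)
a=-33.5; ctrl.move_ptp(peg(a,300),down(np.radians(a+90))); st("above")
f=grab("wrist"); save(f,"w1.png")
print(ctrl.move_l(peg(a,215),vel=80,threshold=8)); st("down")
ctrl.gripper_to(0,20); st("grip")
arc(a,a-60,215); st("turned")
ctrl.hold(.3)
for n in("scene","side"): save(grab(n),n+"1.png")
im=np.hstack([cv2.imread("pics/w1.png"),cv2.imread("pics/side1.png")]); cv2.imwrite("pics/m1.png",cv2.resize(im,(800,300)))
E
```

```text
0.25 [222.  530.  249.4] F [-0.4 -0.2  0.6] w 85.2 g 0.0
above 3.25 [682.7 160.2 300.2] F [ 0.3 -0.6  0.2] w 44.9 g 0.0
False
down 4.52 [683.7 158.8 216.1] F [ 0.9 -0.8  0.5] w 44.9 g 0.0
grip 4.88 [683.4 158.5 215.9] F [-0.8 -0.9  2.9] w 15.1 g 20.3
turned 6.75 [634.8 132.6 215.8] F [-1.1 -6.5  5.8] w 15.2 g 20.7
```

View pics/m1.png

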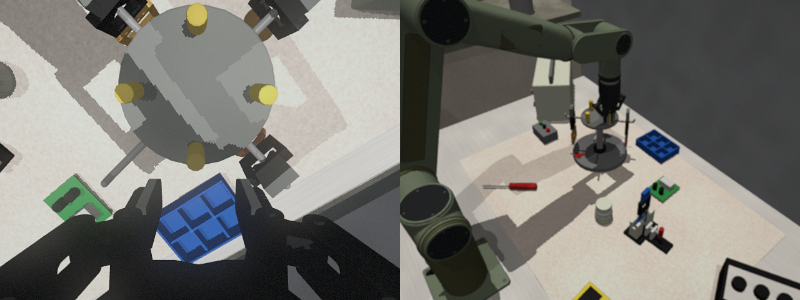

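The wrist view shows the pads either side of the peg. The side view shows the grip on the peg, the rotor turned, and the red arrow near (285,248) now clear.

Run:
```python
from h import *
np.set_printoptions(precision=1,suppress=True)
f=grab("side")
m=hsv(f,(0,140,60),(10,255,255)); m[:235]=0;m[262:]=0;m[:,:265]=0;m[:,330:]=0
v,u=np.nonzero(m); P=onplane(f,np.c_[u,v],20)[:,:2]
r=np.linalg.norm(P-C,axis=1); a=np.degrees(np.arctan2(P[:,1]-C[1],P[:,0]-C[0]))%360
print(len(u),r.min(),r.max(),"ang med",np.median(a),"mean",a.mean())
vx,vy,x0,y0=cv2.fitLine(P.astype(np.float32),cv2.DIST_L2,0,.01,.01).ravel(); print("line dir",np.degrees(np.arctan2(vy,vx))%180, "mean",P.mean(0))
for lo in range(60,120,8):
    k=(r>=lo)&(r<lo+8)
    if k.any(): print(lo,k.sum(),a[k].min(),a[k].max(),np.median(a[k]))
im=cv2.resize(f["im"][200:290,255:375],None,fx=5,fy=5,interpolation=cv2.INTER_CUBIC); cv2.imwrite("pics/arrow.png",im[:,:,::-1])
# foot center: dark ellipse? use scene cloud at z~20
g=grab("scene"); Q=cloud(g,np.ones((480,640),bool)); k=(abs(Q[:,2]-20)<5)&(np.linalg.norm(Q[:,:2]-C,axis=1)<125); Q=Q[k]
print("foot",len(Q)); rr=np.linalg.norm(Q[:,:2]-C,axis=1); aa=np.degrees(np.arctan2(Q[:,1]-C[1],Q[:,0]-C[0]))%360
for b in range(0,360,30):
    k=(aa>=b)&(aa<b+30); print(b,k.sum(),rr[k].max() if k.any() else 0,end=" | ")
```

```text
80 71.3231232099068 112.26857336940546 ang med 163.49721362462054 mean 163.59840320225607
line dir 166.52113 mean [546.5 215.8]
68 4 160.89364275707763 164.35849132162042 162.5869971613639
76 10 159.18576161474485 166.2776328002839 162.63434767949224
84 13 159.61666371784636 169.52154371001373 163.5355332880993
92 26 154.33467199512256 172.7674145843853 164.48355781594935
100 20 157.18942603354253 168.82676701400945 162.91313312960304
108 7 160.63371831356915 167.0684934757726 164.26307561303042
foot 2950
0 548 112.15045110117873 | 30 435 112.22439357478754 | 60 261 110.20655312912733 | 90 172 113.1619693109646 | 120 0 0 | 150 0 0 | 180 0 0 | 210 139 112.35173425485101 | 240 262 112.8290430812464 | 270 191 110.99764188812019 | 300 398 111.37133951921089 | 330 544 111.94183911636314 |
```

View pics/arrow.png

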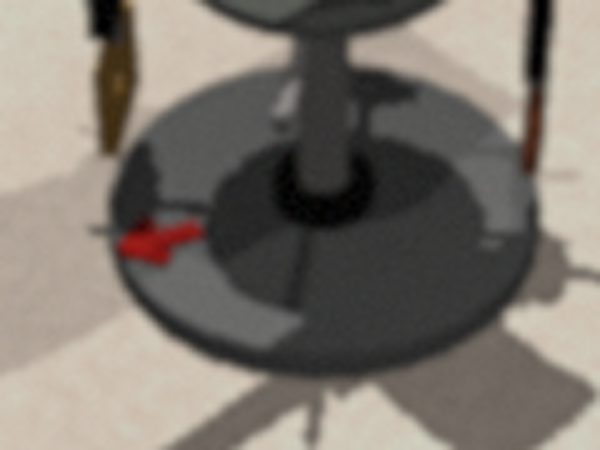

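The red arrow is clear at (130-205, 230-260) in the crop. It points along 163.8°, and the foot's rim radius of 112 mm confirms the centre. Next I finish the turn, release, and look at the cradle from above.

Run:
```python
from h import *
np.set_printoptions(precision=3,suppress=True)
arc(-93.5,-151.2,215); ctrl.hold(.3); st("turned")
ctrl.gripper_to(45); p=sensors.read_state()["eef_pos"]; ctrl.move_l([p[0],p[1],330],vel=150)
print(np.array(optics.camera_params("wrist")["T_tool_cam"]))
ctrl.move_ptp([500,-215,400],down(0.2)); st("cradle"); print(sensors.read_state()["q"])
f=grab("wrist"); save(f,"w2.png"); np.savez("w2.npz",**f)
g=grab("scene"); save(g,"s2.png")
m=hsv(g,(18,120,90),(32,255,255)); n,l,s,c=cv2.connectedComponentsWithStats(m.astype(np.uint8))
for i in range(1,n):
    if s[i,4]>20 and c[i][0]>300: P=np.median(cloud(g,l==i),0); print(P,np.degrees(np.arctan2(P[1]-C[1],P[0]-C[0]))%360)
```

```text
turned 9.38 [586.9 161.6 215.6] F [-9.6 -6.1 10.8] w 15.3 g 21.2
[[  -0.001   -0.962   -0.271   68.629]
 [   1.      -0.001   -0.001   -0.493]
 [   0.001   -0.271    0.962 -123.322]
 [   0.       0.       0.       1.   ]]
cradle 12.4 [ 500.1 -214.5  399.4] F [ 0.4 -0.2 -0.1] w 45.3 g 0.0
[-0.564  0.068  1.396  0.     1.679 -0.765]
[590.229 162.253 231.353] 209.69851684969905
[611.302 236.584 231.6  ] 118.70095906124862
[664.109 141.467 231.102] 299.3717764442344
[684.364 216.578 231.038] 30.278087146193915
```

View pics/w2.png

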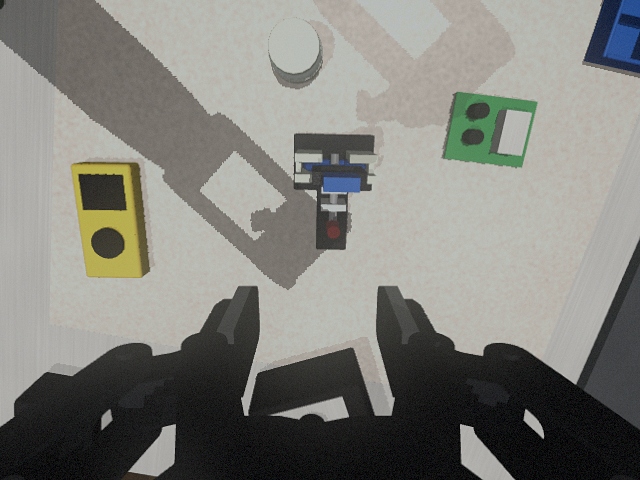

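The wrist view shows the cradle at (335,175), almost aligned with the picture: red knob at (333,232), blue tab at (342,184), base's right end at (332,247). The pegs put the empty hook at 164.5° against 163.8° for the arrow. Next I measure the cradle.

```bash
cat > meas.py <<'E'
from h import *
np.set_printoptions(precision=1,suppress=True)
def meas(f):
    out={}
    P=cloud(f,hsv(f,(0,100,50),(10,255,255))|hsv(f,(172,100,50),(180,255,255)))
    k=(P[:,2]>55)&(P[:,2]<90); P=P[k]; print("knob",len(P),P.mean(0),P.min(0),P.max(0)); T=P[P[:,2]>P[:,2].max()-6]; print(" top",T.mean(0))
    P=cloud(f,hsv(f,(105,100,40),(125,255,255))); k=(P[:,2]>150)&(P[:,1]<0); P=P[k]; print("tab",len(P),P.min(0),P.max(0))
    T=P[P[:,2]>np.percentile(P[:,2],90)-6]; r=cv2.minAreaRect(T[:,:2].astype(np.float32)); print(" top",len(T),T.mean(0),r)
    Q=cloud(f,hsv(f,(0,0,0),(180,255,70))); k=(Q[:,2]>3)&(Q[:,2]<30)&(abs(Q[:,0]-520)<110)&(Q[:,1]<-110)&(Q[:,1]>-340); Q=Q[k]
    # bolt bar/knob region base: narrow part
    print("base",len(Q),np.median(Q[:,2]),Q.min(0),Q.max(0)); r=cv2.minAreaRect(Q[:,:2].astype(np.float32)); print(r)
    A=cloud(f,np.ones(f["d"].shape,bool)); k=(abs(A[:,2]-80)<4)&(abs(A[:,0]-520)<70)&(abs(A[:,1]+190)<60); A=A[k]; print("cheeks",len(A),A.mean(0),cv2.minAreaRect(A[:,:2].astype(np.float32)))
    return Q,A
if __name__=="__main__":
    f=dict(np.load("w2.npz")); meas(f)
E
python3 meas.py
```

```text
knob 114 [ 527.4 -262.4   77.1] [ 520.3 -268.9   75.2] [ 534.3 -255.9   79.1]
 top [ 527.4 -262.4   77.1]
tab 550 [ 499.3 -198.8  182.6] [ 529.8 -182.8  198.6]
 top 543 [ 514.5 -190.6  196.4] ((514.667236328125, -190.5506591796875), (30.069984436035156, 11.814074516296387), 11.317028045654297)
base 1717 11.216654519777592 [ 460.3 -305.1    8.6] [ 568.1 -149.5   18.7]
((521.3235473632812, -229.52342224121094), (97.55392456054688, 147.75531005859375), 10.68112850189209)
cheeks 726 [ 511.2 -186.9   79.2] ((514.9702758789062, -190.46673583984375), (89.42239379882812, 31.607011795043945), 10.299851417541504)
```

```bash
cat >> h.py <<'E'
Y=np.radians(10.4); CX=np.array([-np.sin(Y),np.cos(Y),0])
E
python3 - <<'E'
from h import *
k=np.array([527.4,-262.4,0]); R=down(Y-np.pi)
ctrl.gripper_to(40,30); ctrl.move_ptp(k+[0,0,160],R); st("above")
print(ctrl.move_l(k+[0,0,67],vel=90,threshold=10)); st("down")
ctrl.gripper_to(0,30); st("grip")
print(ctrl.move_l(k-CX*42+[0,0,67],vel=40,threshold=25)); st("pulled")
ctrl.hold(.2); ctrl.gripper_to(40); p=sensors.read_state()["eef_pos"]; st()
ctrl.move_l([p[0],p[1],200],vel=150)
ctrl.move_l([510,-200,330],vel=200)
ctrl.move_ptp([500,-215,400],down(Y)); st()
f=grab("wrist"); save(f,"w3.png"); np.savez("w3.npz",**f)
from meas import meas; meas(f)
E
```

```text
above 15.36 [ 527.6 -262.5  160.3] F [ 0.1 -0.1  0.4] w 40.0 g 0.0
False
down 16.54 [ 528.  -262.8   67.8] F [ 1.3  1.  -0.9] w 39.9 g 0.0
grip 16.88 [ 528.2 -262.7   67.9] F [1.4 0.3 2.8] w 15.0 g 29.8
False
pulled 18.07 [ 535.2 -301.2   67.7] F [-0.1  8.9 10. ] w 15.1 g 30.7
 18.64 [ 534.4 -303.9   66.3] F [ 0.3 -0.3 -0.6] w 39.9 g 0.0
 23.34 [ 500.  -215.   399.8] F [ 0.4 -0.1  0.2] w 40.0 g 0.0
knob 109 [ 534.4 -300.7   77. ] [ 526.6 -307.7   60.1] [ 540.9 -294.1   78.9]
 top [ 534.4 -300.7   77.2]
tab 552 [ 499.1 -198.7  194.1] [ 530.2 -182.5  198.6]
 top 552 [ 514.6 -190.7  196.4] ((514.6239013671875, -190.79067993164062), (29.546314239501953, 11.82627010345459), 10.708916664123535)
base 1542 11.225388247131008 [ 461.2 -305.1    7.4] [ 567.6 -149.4   26.8]
((520.876953125, -229.87217712402344), (97.53329467773438, 147.04974365234375), 10.124015808105469)
cheeks 737 [ 510.9 -186.7   79.2] ((514.6858520507812, -190.4443359375), (90.29388427734375, 30.758960723876953), 10.366813659667969)
```

The bolt is drawn about 39 mm (knob now at (534,-301)), and the tab stands upright in the middle of the slot. Next I lift the probe.

Run:
```python
from h import *
ctrl.gripper_to(52,50); R=down(Y)
ctrl.move_ptp([514.6,-190.7,235],R)
print(ctrl.move_l([514.6,-190.7,182.5],vel=70,threshold=10)); st("down")
ctrl.gripper_to(0,50); st("grip")
print(ctrl.move_l([514.6,-190.7,285],vel=60,threshold=12)); st("lift")
A=np.radians(164.2); u=np.array([np.cos(A),np.sin(A),0]); c=np.r_[C,0]
ctrl.move_l([470,-40,290],down((Y+A-np.pi/2)/2),vel=180)
ctrl.move_l(c+u*195+[0,0,290],down(A-np.pi/2),vel=180); st("stage")
ctrl.move_l(c+u*195+[0,0,234],vel=80); st("low"); ctrl.hold(.3)
for n in("side","scene"): save(grab(n),n+"4.png")
a=cv2.imread("pics/side4.png")[110:290,180:400]; b=cv2.imread("pics/scene4.png")[130:340,270:470]
cv2.imwrite("pics/m4.png",np.hstack([cv2.resize(a,(440,400),interpolation=cv2.INTER_CUBIC),cv2.resize(b,(360,400),interpolation=cv2.INTER_CUBIC)]))
```

```text
False
down 25.27 [ 514.9 -190.9  182.8] F [-0.3  0.3  0.4] w 52.2 g 0.0
grip 25.59 [ 515.1 -190.9  183.4] F [-1.5  0.2  1.9] w 29.2 g 49.3
False
lift 27.45 [ 514.4 -190.6  284.5] F [-0.7  1.3 -2. ] w 29.2 g 49.4
stage 30.2 [449.8 241.5 290. ] F [-0.3 -0.  -1. ] w 29.2 g 49.4
low 31.05 [450.1 242.3 234.5] F [ 0.2  0.4 -2. ] w 29.6 g 49.4
```

View pics/m4.png

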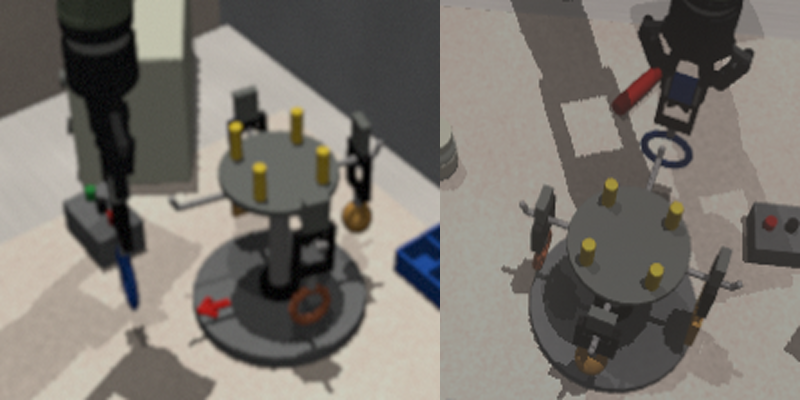

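The side crop shows the probe held upright and the empty hook directly above the red arrow. The scene crop shows the hook lined up with the probe and the other three probes hanging. Next I move in.

Run:
```python
from h import *
A=np.radians(164.2); u=np.array([np.cos(A),np.sin(A),0]); c=np.r_[C,0]
hit=ctrl.move_l(c+u*106+[0,0,234.5],vel=50,threshold=6); st("in %s"%hit)
if not hit:
    print(ctrl.move_l(c+u*106+[0,0,207],vel=25,threshold=3.5)); st("low")
ctrl.hold(.2)
for n in("side","scene"): save(grab(n),n+"5.png")
a=cv2.imread("pics/side5.png")[110:290,220:400]; b=cv2.imread("pics/scene5.png")[160:340,290:470]
cv2.imwrite("pics/m5.png",np.hstack([cv2.resize(x,(400,400),interpolation=cv2.INTER_CUBIC) for x in(a,b)]))
```

```text
in False 33.38 [535.1 218.  234.5] F [ 1.   0.2 -2. ] w 29.6 g 49.4
True
low 34.27 [535.2 217.8 210.7] F [-0.4 -0.2  4.6] w 29.5 g 50.2
```

View pics/m5.png

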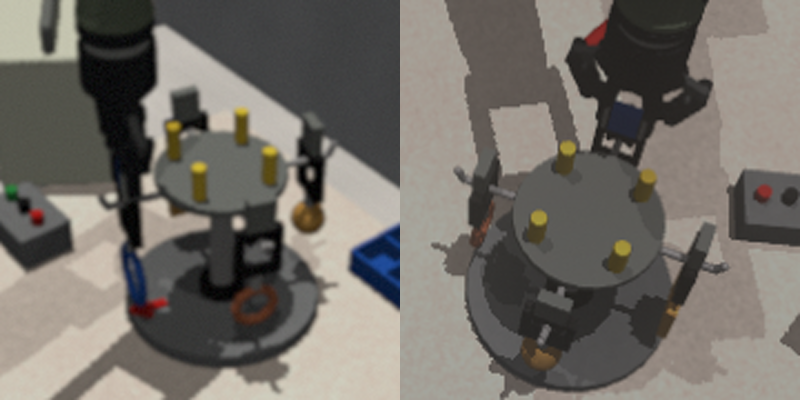

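The eye sits on the bar. Contact came at TCP z 210.7, against about 211 expected, and the hook tip at (105,200) shows outside the frame. Next I release and retreat.

Run:
```python
from h import *
ctrl.gripper_to(45); st("open"); p=np.array(sensors.read_state()["eef_pos"])
ctrl.move_l([p[0],p[1],300],vel=60); ctrl.move_l([420,260,380],vel=200); ctrl.hold(2.5); st()
f=grab("scene"); save(f,"scene6.png"); save(grab("side"),"side6.png")
m=hsv(f,(18,120,90),(32,255,255)); n,l,s,c=cv2.connectedComponentsWithStats(m.astype(np.uint8))
for i in range(1,n):
    if s[i,4]>20 and c[i][0]>300: P=np.median(cloud(f,l==i),0); print(np.degrees(np.arctan2(P[1]-C[1],P[0]-C[0]))%90)
a=cv2.imread("pics/side6.png")[110:290,220:400]; b=cv2.imread("pics/scene6.png")[160:340,290:470]
cv2.imwrite("pics/m6.png",np.hstack([cv2.resize(x,(400,400),interpolation=cv2.INTER_CUBIC) for x in(a,b)]))
```

```text
open 34.87 [533.5 217.3 208.2] F [ 0.3 -0.6 -0.3] w 45.1 g 0.0
 39.91 [420. 260. 380.] F [ 0.8 -0.2 -0.4] w 44.9 g 0.0
29.086062780774455
29.318496265085514
29.028792686587238
29.80532502104576
```

View pics/m6.png

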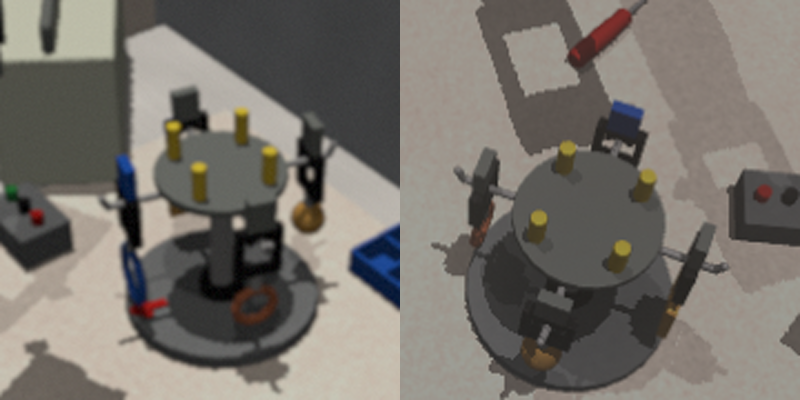

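The blue probe hangs upright on the hook above the red arrow, and the other three probes are on their hooks. The hook is at 164.3°.

```bash
python3 -c "
from h import *
print(ctrl.finish_job())"
```

```text
the job is handed in; nothing more can be done
None
```

The job is handed in at about 40 s of the 69 s allowed: the blue probe hangs upright on its hook, which points within about 1° of the red arrow, and the other three probes are still on theirs; no verdict was returned.

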